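Make up two glaze-test kits on the ware boards

TASK

Make up the two glaze-test kits from the stock on the bench. The blue-ended board gets the terracotta cup on its round cork mark, the orange jar on its black square and the wooden stamp pushed shank-down fully home in the bored block; the yellow-ended board gets the white cup on its cork mark and the blue jar on its black square. Stand everything upright and centred on its mark, set the cups and jars down gently without dropping them, and leave the green jar, the bowl and the tool pot where they are.

Things in the scene. Friction and masses are not known exactly. Their poses are not given: they have to be found in the camera images.
- board_blue: Fixed ply ware board, blue ends, 280 (x) x 120 (y) x 15 mm. Origin: underside centre; x along it, away from the robot within 0.2 rad; z up. Flush marks on y=0: cork disc 66 mm at x=+90 (cup), black square 62 mm at x=-90 (jar). At x=0 a wooden block 60x60 mm, top at z=40, with a vertical bore 26 mm wide, 2 mm chamfer at the mouth, floor at z=15 (board top)
- board_yellow: Fixed ply ware board, yellow ends, 280 (x) x 120 (y) x 15 mm. Origin: underside centre; x along it, away from the robot within 0.2 rad; z up. Flush marks on y=0: cork disc 66 mm at x=-60 (cup), black square 62 mm at x=+60 (jar). Board top at z=15
- cup_red: Terracotta (orange-brown) slightly tapered open cup standing upright, 53 mm across the rim, 51 mm at 12 mm height and 44 mm at the foot, 60 mm high, walls about 4 mm, 0.12 kg. Origin: centre of its underside; z up its axis
- cup_white: White slightly tapered open cup standing upright, 53 mm across the rim, 51 mm at 12 mm height and 44 mm at the foot, 60 mm high, walls about 4 mm, 0.12 kg. Origin: centre of its underside; z up its axis
- jar_blue: Closed round glass jar standing upright, 46 mm diameter, 60 mm high, 0.14 kg; lid and band are blue. Origin: centre of its underside; z up its axis
- jar_orange: Closed round glass jar standing upright, 46 mm diameter, 60 mm high, 0.14 kg; lid and band are orange. Origin: centre of its underside; z up its axis
- stamp: Turned pale wooden clay stamp standing on its shank, dark dotted pattern face on top. Shank 24 mm diameter from 0 to 46 mm height, foot chamfered 2.5 mm; head 36 mm diameter from 50 to 70 mm (top); 0.06 kg. Origin: centre of the foot's underside; z up its axis. Fully home, its origin is 15 mm above the board's origin
- jar_green: Closed round glass jar standing upright, 46 mm diameter, 60 mm high, 0.14 kg; lid and band are green. Origin: centre of its underside; z up its axis. Not wanted: it stays where it is
- bowl: Blue ceramic bowl, 130 mm across, 50 mm high. Origin: centre of its underside. It stays where it is
- tool_pot: White pot holding short hand tools, 72 mm across, pot 75 mm and tools up to 115 mm high. Origin: centre of its underside. It stays where it is
Mind the look-alikes: they are no part of the job. Leave any purple look-alike of the jar_orange alone.

How it is judged:
By the outcome, as a careful person would: the job done as asked, in the order asked, and still so for the second after the job is handed in, with the robot touching nothing.
It also fails if it takes over 133 s, if anything falls off the work surface, if the arm or the gripper's body presses on something with over 40 N, if the wrist force passes 120 N, or if a joint passes its speed limit or range.

ROBOT

A 6-joint arm with a two-finger parallel gripper is mounted at the origin on the work surface. World frame = base frame: x ahead of the robot, y to its left, z up, the work surface at z = 0. Lengths are in mm, angles in rad, forces in N, time in s.
With the tool pointing down it reaches from about 350 to 775 mm from the base axis. Payload 7.3 kg.
Tool frame: the origin (TCP) lies midway between the tips of the shut fingers; the grasp point (between the pads) lies 19 mm behind it; z points along the fingers, x is the direction in which the jaws open and shut, and the axes are right-handed (so a half turn about z gives the same grasp; the last joint's range is limited). The gripper opens to 92 mm and grips with 3 to 60 N. Pads are 19 mm wide; open, the fingers measure 130 mm over their backs; the gripper's body (75 mm by 190 mm) begins 47 mm behind the grasp point.
Start: joints at [-1.259, 0.342, 1.524, -0, 1.275, -0.146], TCP at [232.062, -470.95, 205.041] pointing down, gripper open.
Joint ranges: [-2.53, 2.53], [-0.77, 2.02], [0.04, 2.7], [-1, 4.14], [0.28, 2.66], [-3.11, 3.11]. Speed limits (rad/s): [2.57, 2.57, 3.14, 3.14, 3.14, 3.14].

INTERFACE

Orientations are given as [roll, pitch, yaw] about the fixed x, y, z axes, in that order (R = Rz(yaw) Ry(pitch) Rx(roll)).
In Python, from plant import bot gives the robot as it stands.
- The arm moves only by the shell command python3 -m pendant 'ROWS' [OPENING]. ROWS is JSON, a list of rows, each an object with "linear": the shift along the world's x, y, z in mm, a list of three; "twist": the turn about the world's z in degrees. In form: [{"linear": [x, y, z], "twist": twist}, ...]. A call has 1 to 20 rows; each row is the pose to reach, as a shift and turn from the pose commanded when the call began; what a row does not reach only later rows make up. A row lasts 1/8 s, in which the tool goes at most 62.5 mm and 10.7 degrees, less where a joint would pass 70% of its speed; a pose out of reach is approached as far as the arm can. A call with a gripper value outside its range is refused whole. OPENING is the closure in counts, from 0 (fully open) to 255 (shut), set as the call begins (- or left out, the last holds). The fingers move at their own pace and stop on an object; the grip force is fixed at half the most. Time passes only in rows, so rows that repeat a pose let the fingers close. It gives the time, the measured TCP pose, the force and the opening at its end, in the units of the state.
- bot.get_obs(): the state, without advancing time (a new reading comes with each control period).
- bot.capture(name): name is "scene" or "side" or "wrist"; returns a dict with "frame" (480x640x3 uint8, blue, green, red), "z_map" (480x640 float32, mm along the optical axis (not along the pixel's ray), 0 where there is no reading), "fx", "fy", "cx", "cy" (pixels), "rvec" (rotation vector, rad) and "tvec" (3), from world to camera coordinates, as OpenCV has them. Camera axes: x right, y down, z forward; pixel columns grow to the right and rows downward; lengths in mm; the calibration is good to about 2 mm. A picture is of the moment at which its call begins.
- bot.close_job(): hands the job in, once; it reports no verdict.
The state is a dict: "time": time; "joint_positions": joint angles; "dq": joint speeds; "tau": joint torques, N m; "tool_pos": TCP position; "tcp_rot": TCP orientation; "contact_force": force on the tool from outside, world axes, zero at the start; "moment": the same for the moment, N m; "grip_width": finger opening in mm.
Only numpy, scipy, OpenCV 4.12 (cv2) and the standard library are available. Lean on these libraries where they do the work, as an engineer would, in place of code of your own. Each camera call takes 0.05 s, during which the arm holds its last target. There are 200 camera calls.

## Working session

There is one attempt and no reset: what is moved stays moved. The work goes in short steps, Python scripts to look and compute and a shell command to move; the robot and the scene stay as the last step left them, time stands still between calls to the robot, and variables do not carry over. Pictures are saved under pics/ and viewed, about 12 in all and at most 16, crops included, and the job is handed in when it is done.

```bash
ls; mkdir -p pics; cat > h.py <<'E'
import numpy as np, cv2
from plant import bot
def cap(n):
    c=bot.capture(n); R=cv2.Rodrigues(np.array(c["rvec"],float))[0]; t=np.array(c["tvec"],float).ravel()
    z=c["z_map"]; v,u=np.mgrid[:480,:640]
    P=np.stack([(u-c["cx"])/c["fx"]*z,(v-c["cy"])/c["fy"]*z,z],-1)
    W=(P-t)@R; W[z==0]=np.nan
    return c["frame"],W
E
python3 - <<'E'
from h import *
print(bot.get_obs())
fr=[]
for n in("scene","side"):
    f,W=cap(n); np.save(n+".npy",W); cv2.imwrite(f"{n}0.png",f); cv2.imwrite(f"pics/{n}1.png",f)
    print(n,W[240,320],W[400,320],W[240,100],W[240,540])
E
```

```text
pics
{'time': 0.0, 'joint_positions': array([-1.25898951e+00,  3.42735345e-01,  1.52500380e+00, -2.99426362e-05,
        1.27540505e+00, -1.45971919e-01]), 'dq': array([ 3.29766829e-05,  1.34584411e-03,  4.56758464e-04, -1.37590090e-04,
       -1.04485885e-03,  3.92610929e-04]), 'tau': array([ 3.06664544e-03, -4.31240237e+01, -2.44218278e+01,  7.20061501e-02,
        5.60087641e-02, -1.08053277e-04]), 'tool_pos': array([ 231.9157691 , -470.51067835,  204.34305615]), 'tcp_rot': array([-3.14139530e+00,  1.53919846e-03, -1.11300870e+00]), 'contact_force': array([ 0.53568227,  0.24943829, -0.31113586]), 'moment': array([-0.01492535, -0.01993962, -0.0313245 ]), 'grip_width': 91.98909421059727}
scene [5.49021297e+02 4.16323061e+01 2.67049332e-01] [ 8.86668643e+02 -1.45656062e+02  1.51372942e-01] [ 359.28576091 -332.05143505   -1.67881101] [742.45682707 424.40028901   1.72938604]
side [629.11873352  46.67702583  13.09737241] [ 431.64571775 -167.66239466   -0.60943091] [ 3.52598255e+02  3.28931036e+02 -3.22974771e-01] [ 925.04968366 -206.62292358   -3.71372117]
```

View pics/scene1.png

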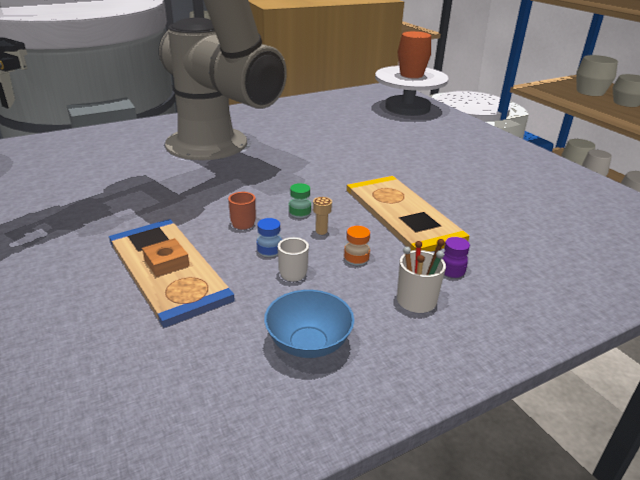

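View pics/side1.png

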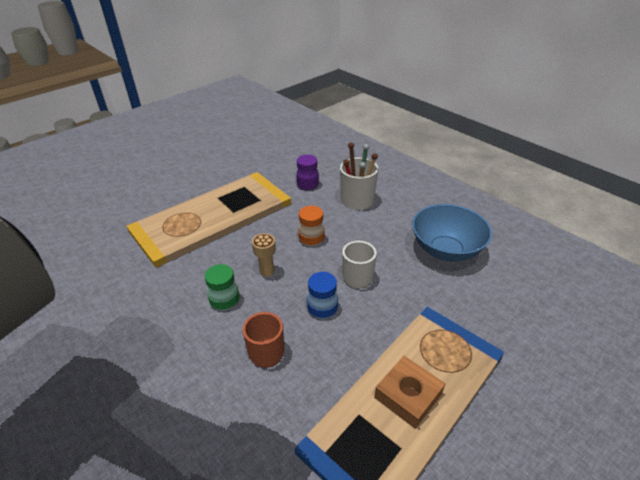

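Scene view: blue board at left (170,270), yellow board at (405,212). Terracotta cup (242,210), green jar (300,200), stamp (322,215), blue jar (268,237), white cup (293,260), orange jar (357,245). Purple look-alike by the tool pot. The side view agrees.

```bash
cat > m.py <<'E'
from h import *
from scipy.optimize import least_squares
from scipy.ndimage import label
Ws={n:np.load(n+".npy") for n in("scene","side")}
F={n:cv2.imread(n+"0.png") for n in Ws}
# seeds: name: (scene px, side px, radius at band, zlo, zhi)
S={"cup_red":((242,222),(265,350),26),"cup_white":((293,270),(360,272),26),"jar_blue":((268,228),(322,285),23),"jar_orange":((357,236),(311,217),23),
"jar_green":((300,192),(220,277),23),"stamp":((322,204),(264,245),18),"bowl":((309,345),(450,255),60),"pot":((420,290),(358,190),36),"purple":((456,246),(307,165),23)}
for k,(a,b,r) in S.items():
    out=[]
    for n,p in zip(Ws,(a,b)):
        W=Ws[n]; c=np.nanmedian(W[p[1]-2:p[1]+3,p[0]-2:p[0]+3].reshape(-1,3),0)
        m=(np.hypot(W[...,0]-c[0],W[...,1]-c[1])<2.3*r)&(W[...,2]>(22 if k!="stamp" else 52))
        l,_=label(m); i=l[p[1],p[0]]
        if i==0: out.append(None); continue
        q=W[l==i]; out.append(q)
    q=[x for x in out if x is not None]
    res=[]
    for x in q+[np.vstack(q)]:
        # smallest robust: outer surface fit
        s=x[(x[:,2]<x[:,2].max()-4)] if k!="stamp" else x
        if "cup" in k: rr=25.9
        else: rr=r
        h=least_squares(lambda p:np.maximum(np.hypot(s[:,0]-p[0],s[:,1]-p[1])-rr,-4),x[:,:2].mean(0),loss="soft_l1")
        res.append(np.r_[h.x,x[:,2].max(),len(x)].round(1).tolist())
    print(k,res)
for n in Ws:
  W=Ws[n];f=F[n].astype(int)
  hsv=cv2.cvtColor(F[n],cv2.COLOR_BGR2HSV)
  z=W[...,2]
  M={"blue":(abs(z-13)<9)&(hsv[...,0]>105)&(hsv[...,0]<125)&(hsv[...,1]>150),"yellow":(abs(z-13)<9)&(hsv[...,0]>20)&(hsv[...,0]<30)&(hsv[...,1]>200),
     "black":(abs(z-15)<6)&(hsv[...,2]<40)}
  for k,m in M.items():
    l,c=label(m)
    for i in range(1,c+1):
      if (l==i).sum()>150:
        q=W[l==i]; top=q[q[:,2]>11] ; r=cv2.minAreaRect(top[:,:2].astype(np.float32)); print(n,k,(l==i).sum(),np.round(r[0],1),np.round(r[1],1),round(r[2],1),np.median(top[:,2]).round(1))
E
python3 m.py
```

```text
cup_red [[423.1, -69.4, 62.0, 1493.0], [423.1, -69.4, 62.0, 1493.0]]
cup_white [[622.6, -54.5, 62.2, 942.0], [618.4, -54.3, 61.4, 1130.0], [620.9, -55.0, 62.2, 2072.0]]
jar_blue [[574.5, -65.5, 62.2, 766.0], [537.6, -58.6, 61.2, 1018.0], [537.9, -58.6, 62.2, 1784.0]]
jar_orange [[630.7, 71.2, 62.6, 664.0], [621.8, 59.2, 61.1, 717.0], [631.9, 72.3, 62.6, 1381.0]]
jar_green [[455.0, 45.7, 61.8, 493.0], [428.0, 41.2, 61.9, 1006.0], [437.1, 56.4, 61.9, 1499.0]]
stamp [[523.3, 57.5, 73.4, 282.0], [522.0, 58.4, 72.0, 459.0], [522.8, 57.9, 73.4, 741.0]]
bowl [[780.4, -110.0, 50.5, 2135.0], [780.4, -110.0, 50.5, 2135.0]]
pot [[776.0, 97.0, 114.6, 2269.0], [776.3, 97.6, 112.4, 1586.0], [776.3, 97.3, 114.6, 3855.0]]
purple [[739.3, 204.5, 62.2, 700.0], [739.3, 204.5, 62.2, 700.0]]
scene blue 260 [ 381.  -256.9] [ 20.2 118.6] 4.2 14.6
scene blue 531 [ 641.7 -232.3] [ 20.5 118.8] 5.3 14.8
scene yellow 168 [407.1 252.7] [118.6  21.4] 87.5 14.7
scene yellow 280 [668.3 242.6] [109.2  22.8] 86.3 14.6
side blue 175 [524.6 -72.1] [16.2 42.9] 46.1 16.5
side blue 797 [ 639.7 -231.9] [ 19.1 119.3] 4.6 13.9
side blue 1061 [ 377.4 -231.7] [20.7 70.2] 5.7 14.6
side black 493 [595.1 241.9] [58.3 57.1] 86.5 14.4
side black 2699 [ 419.6 -252. ] [60.2 60.2] 5.7 14.8
```

```bash
T='{"linear":[191,402,0],"twist":-26}'; python3 -m pendant '[{"linear":[191,402,0],"twist":-26},{"linear":[191,402,0],"twist":-26},{"linear":[191,402,0],"twist":-26},{"linear":[191,402,0],"twist":-26},{"linear":[191,402,0],"twist":-26},{"linear":[191,402,0],"twist":-26},{"linear":[191,402,0],"twist":-26},{"linear":[191,402,0],"twist":-26},{"linear":[191,402,0],"twist":-26},{"linear":[191,402,0],"twist":-26},{"linear":[191,402,0],"twist":-26},{"linear":[191,402,0],"twist":-26}]'
cat > t.py <<'E'
from m import *  # noqa
E
cat > top.py <<'E'
from h import *
def tops(W,f,seeds,rad):
    """circle centre of the top points of each upright object near seed (x,y,zlo)"""
    out={}
    for k,(x,y,zl) in seeds.items():
        m=(np.hypot(W[...,0]-x,W[...,1]-y)<rad)&(W[...,2]>zl)&(W[...,2]<zl+22)
        if m.sum()<60: continue
        (a,b),r=cv2.minEnclosingCircle(W[m][:,:2].astype(np.float32))
        out[k]=[round(v,1) for v in (a,b,r,float(np.median(W[m][:,2])))]+[int(m.sum())]
    return out
S=dict(cup_red=(423,-69,54),cup_white=(620,-55,54),jar_blue=(540,-62,54),jar_orange=(628,68,54),jar_green=(440,48,54),stamp=(523,58,62))
E
python3 - <<'E'
from top import *
for n in("scene","side"):
    print(n,tops(np.load(n+".npy"),None,S,36))
f,W=cap("wrist"); cv2.imwrite("pics/w1.png",f)
print(tops(W,f,S,36)); print(W[240,320],W[240,100],W[100,320],W[400,320])
E
```

```text
time: 1.6
tool_pos: [422.8, -69.9, 205.1]
tcp_rot: [3.142, -0.0, -1.569]
contact_force: [0.4, 0.2, -0.4]
grip_width: 91.9
scene {'cup_red': [427.2, -70.7, 28.1, 58.2, 187], 'cup_white': [622.1, -56.1, 27.8, 58.4, 254], 'jar_blue': [539.0, -62.6, 22.2, 59.4, 265], 'jar_orange': [634.9, 69.7, 22.3, 59.3, 279], 'jar_green': [439.3, 52.0, 22.3, 59.4, 191], 'stamp': [524.3, 57.0, 19.5, 69.6, 197]}
side {'cup_red': [423.9, -68.3, 26.8, 58.8, 469], 'cup_white': [619.4, -53.7, 27.0, 58.0, 306], 'jar_blue': [535.3, -61.1, 21.4, 59.0, 531], 'jar_orange': [629.5, 69.2, 22.0, 58.7, 330], 'jar_green': [435.4, 53.5, 21.3, 59.3, 511], 'stamp': [520.8, 57.4, 19.1, 69.7, 344]}
{'cup_red': [425.8, -70.2, 26.4, 60.0, 880], 'jar_blue': [537.5, -63.2, 20.8, 60.3, 2227], 'jar_green': [438.2, 51.2, 20.8, 60.2, 1787], 'stamp': [523.3, 55.1, 18.2, 70.8, 1857]}
[403.15363737 -70.454319    59.43157506] [3.85619361e+02 1.64561443e+02 1.18777337e-02] [522.06751175 -70.28216109  59.03389931] [448.15180201 -71.01552997 325.50296563]
```

View pics/w1.png

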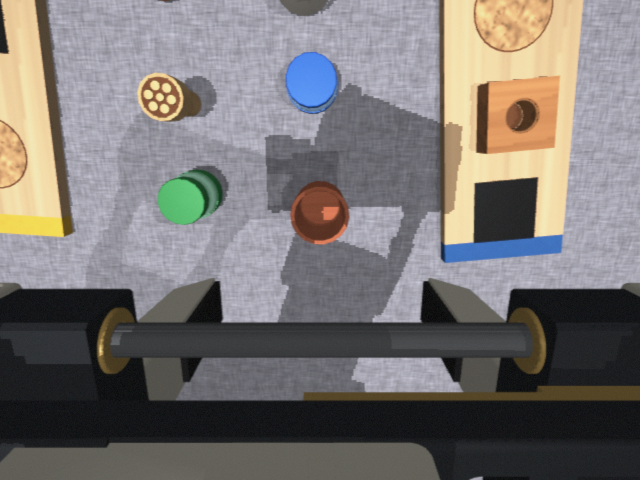

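Wrist view: terracotta cup (320,212), blue jar (311,82), green jar (185,198), stamp (162,97), and the blue board with black square (505,210), bore (522,116) and cork (513,12). Positions from the three cameras agree within about 3 mm, so I'll grasp the cup.

```bash
python3 -m pendant '[{"linear":[3,0,-60],"twist":0},{"linear":[3,0,-110],"twist":0},{"linear":[3,0,-150],"twist":0},{"linear":[3,0,-170],"twist":0},{"linear":[3,0,-183],"twist":0},{"linear":[3,0,-183],"twist":0},{"linear":[3,0,-183],"twist":0}]' 0
python3 -m pendant '[{"linear":[0,0,0],"twist":0},{"linear":[0,0,0],"twist":0},{"linear":[0,0,0],"twist":0},{"linear":[0,0,0],"twist":0},{"linear":[0,0,0],"twist":0},{"linear":[0,0,0],"twist":0},{"linear":[0,0,0],"twist":0},{"linear":[0,0,0],"twist":0}]' 255
```

```text
time: 2.52
tool_pos: [426.7, -69.2, 22.8]
tcp_rot: [-3.14, -0.001, -1.567]
contact_force: [-0.2, -0.1, 0.1]
grip_width: 91.9
time: 3.52
tool_pos: [426.1, -68.9, 22.1]
tcp_rot: [-3.142, 0.0, -1.567]
contact_force: [0.4, 1.3, 2.0]
grip_width: 52.4
```

```bash
python3 -m pendant '[{"linear":[0,0,40],"twist":0},{"linear":[0,0,90],"twist":0},{"linear":[0,0,130],"twist":0},{"linear":[74,-174,130],"twist":5.4},{"linear":[74,-174,130],"twist":5.4},{"linear":[74,-174,130],"twist":5.4},{"linear":[74,-174,130],"twist":5.4},{"linear":[74,-174,130],"twist":5.4},{"linear":[74,-174,130],"twist":5.4},{"linear":[74,-174,130],"twist":5.4}]'
cat > board.py <<'E'
from h import *
def board(W,f):
    """marks on boards seen: black squares, blue/yellow end strips, cork discs at board-top height"""
    hsv=cv2.cvtColor(f,cv2.COLOR_BGR2HSV); z=W[...,2]; h,s,v=[hsv[...,i].astype(int) for i in range(3)]
    M=dict(black=(abs(z-15)<4)&(v<45),blue=(abs(z-15)<4)&(h>105)&(h<125)&(s>150),yellow=(abs(z-15)<4)&(h>20)&(h<30)&(s>200),top=(abs(z-15)<4),block=(abs(z-40)<4))
    for k,m in M.items():
        n,l,st,_=cv2.connectedComponentsWithStats(m.astype(np.uint8))
        for i in range(1,n):
            if st[i,4]>300:
                q=W[l==i][:,:2].astype(np.float32); r=cv2.minAreaRect(q); u=np.argwhere(l==i)
                print(k,st[i,4],"c",np.round(r[0],1),"size",np.round(r[1],1),"ang",round(r[2],1),"px",u.min(0)[::-1],u.max(0)[::-1])
E
python3 - <<'E'
from board import *
f,W=cap("wrist"); cv2.imwrite("pics/w2.png",f); np.save("w2.npy",W); board(W,f); print(bot.get_obs()["tool_pos"])
E
```

```text
time: 4.78
tool_pos: [499.9, -241.8, 152.4]
tcp_rot: [-3.142, -0.0, -1.471]
contact_force: [0.5, 0.8, -1.4]
grip_width: 52.6
blue 4034 c [ 640.9 -234.6] size [ 19.1 119.1] ang 5.5 px [250  27] [406  54]
top 399 c [625.4 -40.1] size [11.8 37.1] ang 74.5 px [61 11] [84 62]
top 28181 c [ 543.6 -244. ] size [215.8 120.4] ang 5.4 px [250  26] [407 290]
top 612 c [ 509.4 -247.3] size [23.6 23.3] ang 58.4 px [312 199] [342 224]
block 598 c [624.4 -43.6] size [20.8 43.4] ang 75.6 px [36  0] [74 65]
block 442 c [617.  -72.4] size [19.3 49.6] ang 74.6 px [78  1] [113  76]
block 3731 c [ 511.5 -247.1] size [59.8 60.3] ang 5.3 px [289 176] [366 250]
[ 500.01394377 -242.00052782  152.37285309]
```

View pics/w2.png

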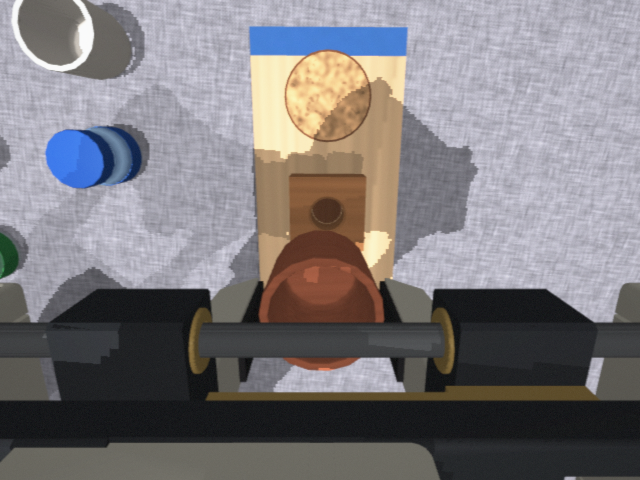

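Held cup at (322,310), cork disc (328,96), bore (326,211), blue end at the top. Next I'll measure the held cup in the same wrist view to remove camera bias.

```bash
cat > held.py <<'E'
from h import *
from scipy.optimize import least_squares
def held(W,tcp,ztop,r,band=6,rad=40):
    """circle of given radius through the outline of the held object's top (height ztop, world)"""
    m=(np.hypot(W[...,0]-tcp[0],W[...,1]-tcp[1])<rad)&(abs(W[...,2]-ztop)<band)
    q=W[m]; best=None
    a=np.arctan2(q[:,1]-tcp[1],q[:,0]-tcp[0]); b=np.round(a/0.1).astype(int); d=np.hypot(q[:,0]-tcp[0],q[:,1]-tcp[1])
    o=np.array([q[b==i][d[b==i].argmax()] for i in np.unique(b)])
    h=least_squares(lambda p:np.hypot(o[:,0]-p[0],o[:,1]-p[1])-r,tcp[:2],loss="soft_l1",f_scale=.5)
    return h.x.round(1),len(q),len(o),np.abs(h.fun).mean().round(2),np.median(q[:,2]).round(1)
E
python3 - <<'E'
from held import *
W=np.load("w2.npy");tcp=bot.get_obs()["tool_pos"]
print(held(W,tcp,190,26.5,4))
f=cv2.imread("pics/w2.png"); s=W[45:150,270:390]
# cork by texture edge: darker rim ring; fit ellipse to saturation/hue difference
hsv=cv2.cvtColor(f,cv2.COLOR_BGR2HSV); 
print(hsv[70,265],hsv[70,310],hsv[96,328],hsv[60,328],hsv[130,300],hsv[130,380])
for n in("scene","side"):
    f,V=cap(n); m=(np.hypot(V[...,0]-500,V[...,1]+242)<40)&(V[...,2]>184)&(V[...,2]<196)
    print(n,m.sum(),held(V,tcp,190,26.5,5) if m.sum()>40 else "")
    from board import board; board(V,f)
E
```

```text
(array([ 499.7, -243.4]), 3444, 52, np.float64(1.27), np.float64(190.3))
[ 24  58 250] [ 18 105 244] [ 21  94 250] [ 16 108 238] [ 12 130 173] [ 17  94 177]
scene 412 (array([ 501.8, -241.6]), 356, 60, np.float64(2.28), np.float64(188.8))
black 313 c [596.9 241.8] size [58.6 59. ] ang 84.7 px [401 212] [439 230]
blue 558 c [ 641.6 -232.7] size [ 21.6 119.2] ang 4.6 px [159 288] [233 320]
top 446 c [47.  12.2] size [111.3 196.5] ang 16.6 px [179 129] [244 155]
top 3928 c [537.5 243.9] size [125.6 286.3] ang 86.4 px [346 176] [468 249]
top 5662 c [ 510.6 -245.3] size [287.7 121.7] ang 5.3 px [108 219] [233 322]
top 689 c [ 771.  -101.6] size [90.5 62. ] ang 60.4 px [277 312] [339 344]
block 682 c [ 512.8 -245.2] size [65.4 61.5] ang 5.5 px [142 238] [187 266]
block 533 c [ 766.7 -100.4] size [118.4  81.2] ang 61.3 px [267 294] [349 332]
side 912 (array([ 497.7, -241.3]), 818, 50, np.float64(1.74), np.float64(189.3))
black 479 c [595.5 242.4] size [56.5 56.7] ang 85.9 px [220 188] [258 211]
black 2739 c [ 419.7 -252.2] size [60.8 60.4] ang 5.1 px [326 416] [399 479]
blue 431 c [ 642.5 -261.2] size [19.3 60.6] ang 5.9 px [459 329] [502 360]
blue 1004 c [ 377.4 -232.4] size [20.1 71. ] ang 6.4 px [295 437] [354 479]
top 6144 c [535.4 244.2] size [124.  281.3] ang 85.9 px [127 172] [290 263]
top 14121 c [ 509.8 -244.3] size [281.8 120.5] ang 5.4 px [295 328] [504 479]
block 2008 c [ 509.3 -244.4] size [61.2 60.3] ang 5.4 px [376 358] [445 420]
```

```bash
python3 -m pendant '[{"linear":[101,5,0],"twist":0},{"linear":[101,5,0],"twist":0},{"linear":[101,5,-40],"twist":0},{"linear":[101,5,-80],"twist":0},{"linear":[101,5,-100],"twist":0},{"linear":[101,5,-108],"twist":0},{"linear":[101,5,-111],"twist":0},{"linear":[101,5,-113],"twist":0},{"linear":[101,5,-114],"twist":0},{"linear":[101,5,-114.6],"twist":0},{"linear":[101,5,-115],"twist":0},{"linear":[101,5,-115],"twist":0}]'
```

```text
time: 6.42
tool_pos: [601.1, -238.0, 37.2]
tcp_rot: [-3.141, -0.0, -1.473]
contact_force: [-0.1, 0.6, -0.4]
grip_width: 52.5
```

```bash
python3 -m pendant '[{"linear":[0,0,0],"twist":0},{"linear":[0,0,0],"twist":0},{"linear":[0,0,0],"twist":0},{"linear":[0,0,0],"twist":0},{"linear":[0,0,40],"twist":0},{"linear":[0,0,80],"twist":0},{"linear":[0,0,130],"twist":0}]' 0
python3 -m pendant '[{"linear":[31.4,306,0],"twist":-5},{"linear":[31.4,306,0],"twist":-5},{"linear":[31.4,306,0],"twist":-5},{"linear":[31.4,306,0],"twist":-5},{"linear":[31.4,306,0],"twist":-5},{"linear":[31.4,306,0],"twist":-5},{"linear":[31.4,306,0],"twist":-5},{"linear":[31.4,306,0],"twist":-5}]'
python3 - <<'E'
from top import *; from held import held
S=dict(cup_red=(601,-238,69),cup_white=(620,-55,54),jar_blue=(540,-62,54),jar_orange=(632,68,54),jar_green=(440,48,54),stamp=(523,58,62))
for n in("scene","side","wrist"):
    f,W=cap(n); cv2.imwrite("last_"+n+".png",f); print(n,tops(W,f,S,36)); 
E
```

```text
time: 7.3
tool_pos: [600.5, -237.7, 167.5]
tcp_rot: [3.14, 0.001, -1.473]
contact_force: [0.2, -0.0, -0.4]
grip_width: 91.7
time: 8.3
tool_pos: [632.5, 66.6, 167.0]
tcp_rot: [3.141, -0.0, -1.562]
contact_force: [-0.3, -0.1, -0.5]
grip_width: 91.5
scene {'cup_red': [602.2, -237.4, 28.5, 73.3, 313], 'cup_white': [622.3, -54.4, 27.6, 58.3, 260], 'jar_blue': [539.5, -62.3, 21.7, 59.3, 274], 'jar_orange': [634.3, 67.4, 22.2, 59.4, 284], 'jar_green': [438.3, 51.2, 23.0, 59.4, 190], 'stamp': [525.2, 56.9, 19.0, 69.5, 199]}
side {'cup_red': [598.7, -236.3, 27.2, 73.3, 471], 'cup_white': [618.7, -52.9, 27.4, 58.0, 305], 'jar_blue': [535.0, -60.8, 21.5, 59.0, 532], 'jar_orange': [630.2, 68.5, 21.5, 58.7, 331], 'jar_green': [436.4, 53.3, 21.9, 59.4, 507], 'stamp': [520.5, 57.3, 18.7, 69.5, 352]}
wrist {'cup_white': [621.4, -55.9, 26.7, 59.8, 1274], 'jar_orange': [632.5, 67.7, 20.9, 60.3, 2101], 'stamp': [521.5, 55.3, 17.4, 71.0, 621]}
```

```bash
python3 -m pendant '[{"linear":[0,0,-60],"twist":0},{"linear":[0,0,-105],"twist":0},{"linear":[0,0,-135],"twist":0},{"linear":[0,0,-150],"twist":0},{"linear":[0,0,-150],"twist":0},{"linear":[0,0,-150],"twist":0}]' 0
python3 -m pendant '[{"linear":[0,0,0],"twist":0},{"linear":[0,0,0],"twist":0},{"linear":[0,0,0],"twist":0},{"linear":[0,0,0],"twist":0},{"linear":[0,0,0],"twist":0},{"linear":[0,0,0],"twist":0},{"linear":[0,0,0],"twist":0},{"linear":[0,0,0],"twist":0}]' 255
python3 -m pendant '[{"linear":[0,0,40],"twist":0},{"linear":[0,0,90],"twist":0},{"linear":[0,0,143],"twist":0},{"linear":[0,0,143],"twist":0}]'
```

```text
time: 9.2
tool_pos: [633.6, 67.9, 18.6]
tcp_rot: [-3.139, -0.0, -1.56]
contact_force: [-0.8, -0.3, 1.2]
grip_width: 91.8
time: 10.2
tool_pos: [632.4, 68.1, 17.0]
tcp_rot: [3.142, 0.0, -1.56]
contact_force: [-0.0, 1.3, 0.1]
grip_width: 40.9
time: 10.7
tool_pos: [635.1, 67.9, 165.2]
tcp_rot: [-3.132, -0.0, -1.56]
contact_force: [0.1, -0.2, -1.2]
grip_width: 40.8
```

```bash
python3 -m pendant '[{"linear":[-210.6,-322.5,0],"twist":0},{"linear":[-210.6,-322.5,0],"twist":0},{"linear":[-210.6,-322.5,0],"twist":0},{"linear":[-210.6,-322.5,0],"twist":0},{"linear":[-210.6,-322.5,0],"twist":0},{"linear":[-210.6,-322.5,0],"twist":0},{"linear":[-210.6,-322.5,0],"twist":0},{"linear":[-210.6,-322.5,0],"twist":0},{"linear":[-210.6,-322.5,0],"twist":0},{"linear":[-210.6,-322.5,0],"twist":0},{"linear":[-210.6,-322.5,0],"twist":0}]'
python3 - <<'E'
from held import *; from board import board; from top import tops
tcp=bot.get_obs()["tool_pos"]; print(tcp)
for n in("scene","side","wrist"):
    f,W=cap(n); cv2.imwrite(f"pics/h3{n}.png",f)
    print(n,tops(W,f,dict(j=(422,-254,196)),40),tops(W,f,dict(c=(601,-238,69)),40))
    if n=="wrist": board(W,f)
E
```

```text
time: 12.08
tool_pos: [422.4, -253.6, 160.0]
tcp_rot: [3.142, 0.0, -1.558]
contact_force: [0.5, 0.1, -2.7]
grip_width: 41.2
[ 422.37237723 -253.61908215  159.98074387]
scene {'j': [424.6, -253.7, 39.1, 203.3, 597]} {'c': [602.0, -238.0, 28.1, 73.5, 318]}
side {'j': [417.0, -253.4, 38.0, 203.0, 1283]} {}
wrist {'j': [432.8, -255.4, 36.6, 203.7, 6815]} {'c': [576.2, -239.3, 9.2, 72.5, 96]}
black 3168 c [ 428.  -254.8] size [48.4 60.5] ang 5.7 px [284 183] [355 242]
blue 526 c [ 385.9 -303.4] size [18.3 28.5] ang 6.1 px [357 248] [389 268]
top 28906 c [ 484.7 -249.5] size [227.2 120.6] ang 5.4 px [224   0] [390 277]
top 314 c [534.2 -76.5] size [20.7 46.1] ang 76.2 px [84 46] [115 106]
top 838 c [ 511.4 -247.3] size [25.5 25.6] ang 89.9 px [297  96] [328 129]
block 5671 c [ 511.3 -247. ] size [60.1 60.2] ang 5.5 px [268  65] [353 154]
```

View pics/h3wrist.png

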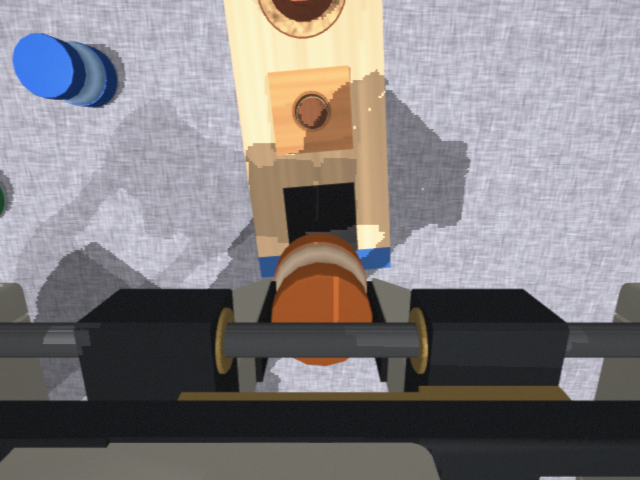

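Jar held upright at (322,300), black square (320,212) below, cup centred on its cork (302,5). Checking the held lid by colour.

```bash
cat > lid.py <<'E'
from h import *
def lid(n,W,f,lo,hi,xy,zt,r=20.9):
    from scipy.optimize import least_squares
    hsv=cv2.cvtColor(f,cv2.COLOR_BGR2HSV).astype(int)
    m=(hsv[...,0]>=lo)&(hsv[...,0]<=hi)&(hsv[...,1]>120)&(np.hypot(W[...,0]-xy[0],W[...,1]-xy[1])<40)&(abs(W[...,2]-zt)<2.5)
    q=W[m]; c=cv2.minEnclosingCircle(q[:,:2].astype(np.float32)); print(n,np.round(c[0],1),round(c[1],1),len(q),q[:,2].mean().round(1))
E
python3 - <<'E'
from lid import *
for n in("scene","side","wrist"):
    f,W=cap(n); lid(n,W,f,3,18,(422,-254.5),203)
E
```

```text
scene [ 425.5 -253.2] 22.2 219 202.9
side [ 420.  -253.2] 21.5 697 203.0
wrist [ 422.7 -255.8] 20.9 4410 203.6
```

```bash
python3 -m pendant '[{"linear":[-0.8,0,-50],"twist":0},{"linear":[-0.8,0,-90],"twist":0},{"linear":[-0.8,0,-110],"twist":0},{"linear":[-0.8,0,-120],"twist":0},{"linear":[-0.8,0,-124],"twist":0},{"linear":[-0.8,0,-126],"twist":0},{"linear":[-0.8,0,-127],"twist":0},{"linear":[-0.8,0,-127.6],"twist":0},{"linear":[-0.8,0,-128],"twist":0},{"linear":[-0.8,0,-128],"twist":0}]'
python3 -m pendant '[{"linear":[0,0,0],"twist":0},{"linear":[0,0,0],"twist":0},{"linear":[0,0,0],"twist":0},{"linear":[0,0,0],"twist":0},{"linear":[0,0,40],"twist":0},{"linear":[0,0,90],"twist":0},{"linear":[0,0,140],"twist":0}]' 0
python3 -m pendant '[{"linear":[100.3,311.3,0],"twist":0},{"linear":[100.3,311.3,0],"twist":0},{"linear":[100.3,311.3,0],"twist":0},{"linear":[100.3,311.3,0],"twist":0},{"linear":[100.3,311.3,0],"twist":0},{"linear":[100.3,311.3,0],"twist":0},{"linear":[100.3,311.3,0],"twist":0},{"linear":[100.3,311.3,0],"twist":0},{"linear":[100.3,311.3,0],"twist":0}]'
python3 - <<'E'
from top import *; from lid import lid
print(bot.get_obs()["tool_pos"])
for n in("scene","side","wrist"):
    f,W=cap(n); cv2.imwrite("last_"+n+".png",f); print(n,tops(W,f,dict(stamp=(522,57,66),cw=(620,-55,54)),30),tops(W,f,dict(oj=(422,-254.6,72)),36))
E
```

```text
time: 13.62
tool_pos: [421.1, -254.5, 32.1]
tcp_rot: [-3.142, -0.0, -1.56]
contact_force: [0.1, -0.6, -1.2]
grip_width: 40.9
time: 14.5
tool_pos: [420.8, -254.3, 173.5]
tcp_rot: [3.141, 0.0, -1.56]
contact_force: [1.2, -0.6, 0.0]
grip_width: 91.7
time: 15.62
tool_pos: [521.2, 55.3, 172.1]
tcp_rot: [3.141, -0.0, -1.562]
contact_force: [0.3, -0.4, 0.1]
grip_width: 91.6
[521.17576261  55.31315765 172.12885447]
scene {'stamp': [525.2, 56.3, 18.9, 69.9, 166], 'cw': [622.0, -54.5, 27.9, 58.3, 262]} {'oj': [423.1, -254.1, 21.8, 74.5, 232]}
side {'stamp': [521.1, 57.6, 18.1, 69.7, 307], 'cw': [619.4, -54.2, 27.2, 58.2, 300]} {'oj': [418.9, -252.2, 21.1, 74.5, 1215]}
wrist {'stamp': [523.3, 55.5, 18.0, 70.9, 1627], 'cw': [621.1, -55.6, 26.4, 59.8, 1575]} {}
```

```bash
python3 -m pendant '[{"linear":[1.9,-1.2,-50],"twist":0},{"linear":[1.9,-1.2,-95],"twist":0},{"linear":[1.9,-1.2,-120],"twist":0},{"linear":[1.9,-1.2,-131],"twist":0},{"linear":[1.9,-1.2,-131],"twist":0},{"linear":[1.9,-1.2,-131],"twist":0}]' 0
python3 -m pendant '[{"linear":[0,0,0],"twist":0},{"linear":[0,0,0],"twist":0},{"linear":[0,0,0],"twist":0},{"linear":[0,0,0],"twist":0},{"linear":[0,0,0],"twist":0},{"linear":[0,0,0],"twist":0},{"linear":[0,0,0],"twist":0},{"linear":[0,0,0],"twist":0},{"linear":[0,0,0],"twist":0}]' 255
python3 -m pendant '[{"linear":[0,0,40],"twist":0},{"linear":[0,0,90],"twist":0},{"linear":[0,0,120],"twist":0},{"linear":[-12,-302,120],"twist":5.4},{"linear":[-12,-302,120],"twist":5.4},{"linear":[-12,-302,120],"twist":5.4},{"linear":[-12,-302,120],"twist":5.4},{"linear":[-12,-302,120],"twist":5.4},{"linear":[-12,-302,120],"twist":5.4},{"linear":[-12,-302,120],"twist":5.4},{"linear":[-12,-302,120],"twist":5.4},{"linear":[-12,-302,120],"twist":5.4},{"linear":[-12,-302,120],"twist":5.4}]'
python3 - <<'E'
from top import *; from board import board; from lid import lid
print(bot.get_obs()["tool_pos"])
for n in("scene","side","wrist"):
    f,W=cap(n); cv2.imwrite(f"pics/s4{n}.png",f); np.save(f"s4{n}.npy",W); board(W,f); print(n)
    lid(n,W,f,8,25,(511.3,-246.3),190)
E
```

```text
time: 16.52
tool_pos: [524.2, 55.5, 42.2]
tcp_rot: [-3.139, -0.0, -1.56]
contact_force: [0.6, 0.9, 0.7]
grip_width: 91.8
time: 17.65
tool_pos: [523.2, 55.7, 41.0]
tcp_rot: [3.142, -0.0, -1.56]
contact_force: [-0.1, 0.0, 0.1]
grip_width: 34.8
time: 19.27
tool_pos: [511.5, -245.6, 161.2]
tcp_rot: [-3.141, -0.0, -1.464]
contact_force: [-0.2, 0.1, -0.8]
grip_width: 34.3
[ 511.47715392 -245.6047164   161.1992419 ]
black 334 c [597.  241.4] size [57.8 59.2] ang 86.2 px [401 212] [439 230]
blue 567 c [ 641.5 -232.5] size [ 22.1 120. ] ang 5.1 px [158 288] [233 320]
top 528 c [36.7  1.2] size [188.2 137.3] ang 85.3 px [173 130] [244 154]
top 3914 c [538.6 244.6] size [126.5 285.4] ang 86.3 px [346 176] [468 249]
top 4203 c [ 511.3 -245.1] size [286.  121.3] ang 5.4 px [108 219] [233 322]
top 677 c [ 770.8 -101.1] size [89.6 61.2] ang 60.3 px [278 313] [339 344]
block 533 c [ 512.2 -245.6] size [64.6 60.8] ang 4.2 px [142 238] [184 266]
block 541 c [768.  -99.2] size [117.5  81.3] ang 57.2 px [268 294] [349 334]
scene
scene [ 499.1 -240.3] 8.5 3 190.3
black 482 c [595.1 242.1] size [56.9 56.6
[... 395 characters left out ...]
[295 323] [504 479]
block 2040 c [ 509.5 -244.3] size [61.4 60.6] ang 5.7 px [376 356] [445 420]
side
side [ 509.8 -242.8] 16.3 237 190.2
blue 3611 c [ 640.9 -234.5] size [ 19.1 118.7] ang 5.5 px [247  45] [397  72]
top 358 c [624.3 -39.8] size [11.6 37.1] ang 80.0 px [66 29] [86 79]
top 21331 c [ 547.8 -243.7] size [207.3 120.4] ang 5.5 px [247  45] [398 289]
top 547 c [ 508.9 -247.4] size [23.1 22.6] ang 50.9 px [307 210] [335 234]
block 543 c [623.9 -43.6] size [21.  43.5] ang 78.3 px [42 18] [77 82]
block 381 c [617.5 -73.3] size [17.4 48.6] ang 77.7 px [82 22] [115  91]
block 3828 c [ 511.1 -247.1] size [61. 60.] ang 5.4 px [284 188] [358 260]
wrist
wrist [ 512.  -247.4] 14.9 1426 191.2
```

View pics/s4wrist.png

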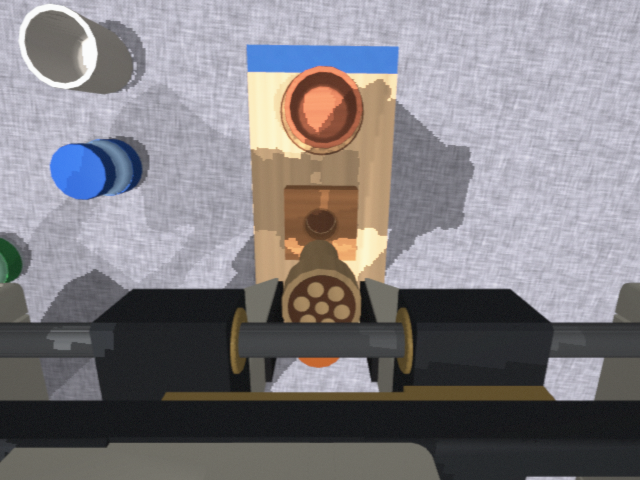

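View pics/s4side.png

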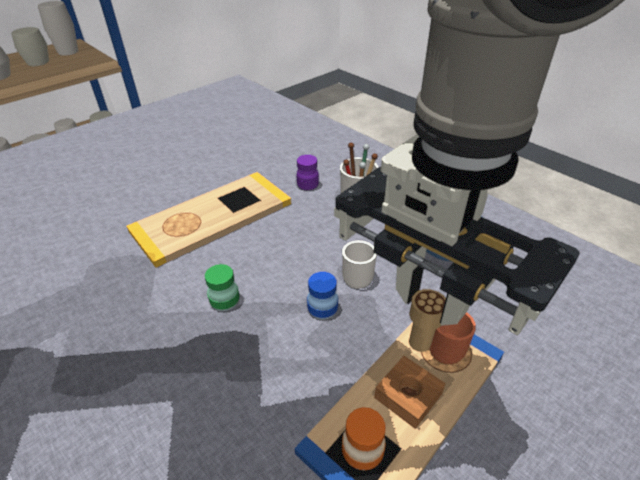

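Stamp held vertical: wrist head (322,300), bore (320,222). Side view: stamp (428,320) above bore (410,385), jar and cup upright on their marks. Fitting the head and bore centres per camera.

```bash
python3 - <<'E'
from h import *
from scipy.optimize import least_squares
for n in("side","wrist","scene"):
    W=np.load(f"s4{n}.npy"); f=cv2.imread(f"pics/s4{n}.png"); hsv=cv2.cvtColor(f,cv2.COLOR_BGR2HSV).astype(int)
    z=W[...,2]
    def outer(m,c):
        q=W[m]; a=np.round(np.arctan2(q[:,1]-c[1],q[:,0]-c[0])/.12); d=np.hypot(q[:,0]-c[0],q[:,1]-c[1])
        return np.array([[i*.12,d[a==i].max(),*q[a==i][d[a==i].argmax()][:2]] for i in np.unique(a)])
    m=(abs(z-191)<3.5)&(hsv[...,1]>70)&(hsv[...,0]<30)&(np.hypot(W[...,0]-511,W[...,1]+246)<25)
    if m.sum()<20: print(n,"few",m.sum());continue
    o=outer(m,(511,-246)); 
    # keep robust: outline points only
    h=least_squares(lambda p:np.hypot(o[:,2]-p[0],o[:,3]-p[1])-17.8,(511,-246),loss="cauchy",f_scale=.5)
    b=(abs(z-40)<3)&(np.hypot(W[...,0]-511,W[...,1]+246)<48); r=cv2.minAreaRect(W[b][:,:2].astype(np.float32))
    s=(z>125)&(z<160)&(hsv[...,1]>60)&(hsv[...,0]<30)&(np.hypot(W[...,0]-511,W[...,1]+246)<18)
    hs=[]
    for lo in(124,135,146):
        t=s&(z>=lo)&(z<lo+11); q=W[t]
        if len(q)>20: hs.append(least_squares(lambda p:np.hypot(q[:,0]-p[0],q[:,1]-p[1])-12,(511,-246),loss="cauchy",f_scale=.5).x.round(1).tolist())
    print(n,m.sum(),"head",h.x.round(1),np.median(abs(h.fun)).round(2),"block",np.round(r[0],1),np.round(r[1],1),"shank low..high",hs)
E
```

```text
side 776 head [ 509.4 -244.7] 0.58 block [ 509.6 -244.3] [61.4 60.5] shank low..high [[510.0, -243.4], [510.1, -243.5], [510.2, -243.8]]
wrist 3849 head [ 511.8 -247.5] 0.29 block [ 511.1 -247.1] [61. 60.] shank low..high [[511.1, -246.4], [511.2, -246.6], [511.2, -246.9]]
scene 200 head [ 513.4 -245.7] 1.76 block [ 512.2 -245.6] [64.6 60.8] shank low..high [[511.6, -244.1], [511.1, -244.4], [511.7, -244.4]]
```

```bash
python3 -m pendant '[{"linear":[0,0,-40],"twist":0},{"linear":[0,0,-65],"twist":0},{"linear":[0,0,-75],"twist":0},{"linear":[0,0,-78],"twist":0},{"linear":[0,0,-80],"twist":0},{"linear":[0,0,-82],"twist":0},{"linear":[0,0,-84],"twist":0},{"linear":[0,0,-86],"twist":0},{"linear":[0,0,-86],"twist":0},{"linear":[0,0,-86],"twist":0}]'
```

```text
time: 20.68
tool_pos: [511.3, -246.4, 75.1]
tcp_rot: [3.142, -0.0, -1.466]
contact_force: [0.1, 1.0, -0.5]
grip_width: 34.5
```

In the bore without force; go on down.

```bash
python3 -m pendant '[{"linear":[0,0,-3],"twist":0},{"linear":[0,0,-6],"twist":0},{"linear":[0,0,-9],"twist":0},{"linear":[0,0,-12],"twist":0},{"linear":[0,0,-15],"twist":0},{"linear":[0,0,-17],"twist":0},{"linear":[0,0,-18.5],"twist":0},{"linear":[0,0,-19.3],"twist":0},{"linear":[0,0,-19.3],"twist":0}]'
```

```text
time: 21.8
tool_pos: [511.4, -246.4, 56.0]
tcp_rot: [-3.141, -0.0, -1.466]
contact_force: [-0.4, 0.4, 1.4]
grip_width: 34.8
```

```bash
python3 -m pendant '[{"linear":[0,0,0],"twist":0},{"linear":[0,0,0],"twist":0},{"linear":[0,0,0],"twist":0},{"linear":[0,0,0],"twist":0},{"linear":[0,0,20],"twist":0},{"linear":[0,0,60],"twist":0},{"linear":[0,0,105],"twist":0},{"linear":[109.7,190.8,105],"twist":-5.4},{"linear":[109.7,190.8,105],"twist":-5.4},{"linear":[109.7,190.8,105],"twist":-5.4},{"linear":[109.7,190.8,105],"twist":-5.4},{"linear":[109.7,190.8,105],"twist":-5.4},{"linear":[109.7,190.8,105],"twist":-5.4},{"linear":[109.7,190.8,105],"twist":-5.4}]' 0
python3 - <<'E'
from top import *
for n in("scene","side","wrist"):
    f,W=cap(n); cv2.imwrite("last_"+n+".png",f); print(n,tops(W,f,dict(cw=(620,-55,54)),34),tops(W,f,dict(st=(511,-246,77)),26))
E
```

```text
time: 23.55
tool_pos: [620.5, -56.9, 160.8]
tcp_rot: [3.141, -0.0, -1.562]
contact_force: [-0.5, 0.4, -0.0]
grip_width: 91.9
scene {'cw': [622.9, -55.0, 27.3, 58.4, 255]} {'st': [511.8, -246.2, 20.5, 84.9, 274]}
side {'cw': [619.3, -53.4, 27.2, 58.1, 304]} {'st': [509.2, -243.8, 18.6, 84.6, 776]}
wrist {'cw': [621.5, -56.1, 26.4, 60.0, 1168]} {}
```

```bash
python3 -m pendant '[{"linear":[0,0,-50],"twist":0},{"linear":[0,0,-95],"twist":0},{"linear":[0,0,-125],"twist":0},{"linear":[0,0,-138.7],"twist":0},{"linear":[0,0,-138.7],"twist":0},{"linear":[0,0,-138.7],"twist":0}]' 0
python3 -m pendant '[{"linear":[0,0,0],"twist":0},{"linear":[0,0,0],"twist":0},{"linear":[0,0,0],"twist":0},{"linear":[0,0,0],"twist":0},{"linear":[0,0,0],"twist":0},{"linear":[0,0,0],"twist":0},{"linear":[0,0,0],"twist":0},{"linear":[0,0,0],"twist":0}]' 255
python3 -m pendant '[{"linear":[0,0,40],"twist":0},{"linear":[0,0,90],"twist":0},{"linear":[0,0,130],"twist":0},{"linear":[-181,302,130],"twist":-3},{"linear":[-181,302,130],"twist":-3},{"linear":[-181,302,130],"twist":-3},{"linear":[-181,302,130],"twist":-3},{"linear":[-181,302,130],"twist":-3},{"linear":[-181,302,130],"twist":-3},{"linear":[-181,302,130],"twist":-3},{"linear":[-181,302,130],"twist":-3},{"linear":[-181,302,130],"twist":-3},{"linear":[-181,302,130],"twist":-3},{"linear":[-181,302,130],"twist":-3}]'
python3 - <<'E'
from board import *; from held import held
tcp=bot.get_obs()["tool_pos"]; print(tcp)
for n in("scene","side","wrist"):
    f,W=cap(n); cv2.imwrite(f"pics/y5{n}.png",f); np.save(f"y5{n}.npy",W); print(n); board(W,f)
    try: print(held(W,tcp,190,26.5,4))
    except Exception as e: print(e)
E
```

```text
time: 24.45
tool_pos: [622.0, -55.9, 23.6]
tcp_rot: [-3.139, -0.001, -1.56]
contact_force: [1.3, -0.1, 0.5]
grip_width: 92.1
time: 25.45
tool_pos: [621.0, -55.4, 22.1]
tcp_rot: [-3.142, 0.0, -1.56]
contact_force: [-0.9, 1.4, 1.8]
grip_width: 52.3
time: 27.2
tool_pos: [440.3, 245.9, 152.0]
tcp_rot: [3.141, -0.0, -1.613]
contact_force: [0.6, -0.9, -0.9]
grip_width: 52.2
[440.29259491 245.89575775 151.96011869]
scene
black 417 c [597.4 242.2] size [58.6 59.7] ang 86.6 px [401 212] [439 230]
blue 557 c [ 642.  -232.6] size [ 22.6 119.4] ang 4.8 px [159 288] [233 320]
top 386 c [-681.6 -205.4] size [514.8 137.1] ang 84.7 px [ 0 67] [156  87]
top 577 c [27.7 -7.7] size [196.9 153.6] ang 75.8 px [167 130] [243 155]
top 3913 c [538.  243.7] size [124.1 284.7] ang 86.1 px [346 176] [468 249]
top 3983 c [ 512.6 -245.4] size [285.4 121.1] ang 5.5 px [108 219] [233 322]
top 669 c [ 770.7 -102. ] size [87.9 61.5] ang 60.4 px [278 312] [338 344]
block 349 c [-675.8 -205.4] size [502.5 128. ] ang 84.3 px [ 0 60] [154  79]
block 463 c [ 512.5 -245.2] size [62.3 60.7] ang 5.5 px [142 238] [184 266]
b
[... 357 characters left out ...]
[471 335] [502 360]
blue 1004 c [ 377.3 -231.9] size [19.9 70.5] ang 5.9 px [295 437] [353 479]
top 6145 c [535.5 244.5] size [125.2 281.2] ang 86.4 px [127 172] [290 263]
top 453 c [799.8 -99.5] size [55.7 89.7] ang 27.4 px [422 223] [475 250]
top 12099 c [ 509.4 -244.2] size [280.9 120.8] ang 5.4 px [295 307] [504 479]
block 414 c [803.9 -98.5] size [ 75.7 119.5] ang 27.7 px [415 207] [489 244]
block 1575 c [ 509.2 -244.4] size [61.3 60.5] ang 5.5 px [376 361] [445 420]
(array([439.2, 245.8]), 122, 34, np.float64(2.24), np.float64(189.2))
wrist
top 36653 c [503.6 244.6] size [120.5 213.6] ang 86.2 px [241   0] [401 269]
(array([440.8, 244.5]), 3389, 51, np.float64(1.52), np.float64(190.2))
```

View pics/y5wrist.png

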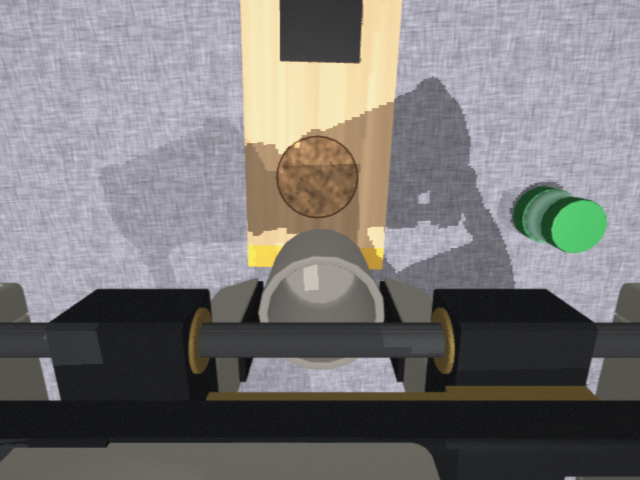

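Held white cup at (320,300), cork disc centre (317,177), black square edge at row 62. Board yaw is about -3.8°.

```bash
python3 - <<'E'
from h import *
W=np.load("y5wrist.npy"); f=cv2.imread("pics/y5wrist.png")
print("cork px",W[177,317])
g=cv2.cvtColor(f,cv2.COLOR_BGR2HSV).astype(int)
# cork outline: leftmost/right/top/bottom
E=[W[177,277],W[177,358],W[136,317],W[218,317]]; print(np.round(E,1)); 
m=(abs(W[...,2]-15)<4)&(g[...,2]<75)&(g[...,1]<60); m[:,:240]=0
l=cv2.connectedComponentsWithStats(m.astype(np.uint8))[1]; q=W[l==l[40,320]]; r=cv2.minAreaRect(q[:,:2].astype(np.float32)); print("black",np.round(r[0],1),np.round(r[1],1),r[2])
t=abs(W[...,2]-15)<4
for row in(100,177,230):
    c=np.where(t[row,200:420])[0]+200; print(row,W[row,c[0]].round(1),W[row,c[-1]].round(1))
# rim y-extent & x max of held cup
k=(np.hypot(W[...,0]-440,W[...,1]-246)<32)&(abs(W[...,2]-190)<4)&(g[...,1]<40)&(g[...,2]>90)
q=W[k]; print("rim far x",np.percentile(q[:,0],99.8),"y",np.percentile(q[:,1],[.3,99.7]),k.sum())
y=W[...,1]; z=W[...,2]; b=t&(W[...,0]<420); print("near edge x at y~246",np.nanmin(W[t&(abs(y-246)<35)][:,0]))
for n in("scene","side"):
    V=np.load(f"y5{n}.npy"); ff=cv2.imread(f"pics/y5{n}.png"); k=(np.hypot(V[...,0]-440,V[...,1]-246)<34)&(abs(V[...,2]-189)<5); q=V[k]; print(n,q.min(0),q.max(0))
E
```

```text
cork px [478.09550587 246.46091346  15.43259481]
[[479.5 279.9  15.9]
 [476.6 212.1  15.2]
 [511.2 245.   15.8]
 [443.  248.   15.7]]
black [588.1 239. ] [60.2 42.2] 86.47281646728516
100 [541.1 301.7  15.2] [536.1 182.7  15.7]
177 [480.6 305.8  15.9] [475.7 187.1  15.9]
230 [434.6 308.7  14.7] [429.7 190.1  15.1]
rim far x 467.033378716925 y [218.60434634 275.03945026] 2793
near edge x at y~246 413.43659703291434
scene [416.02242591 214.10389116 184.01913543] [470.33085766 275.81500849 193.99203383]
side [412.85228117 215.0584199  184.02702643] [464.81567075 277.47772113 193.61043378]
```

```bash
python3 -m pendant '[{"linear":[36.7,0,0],"twist":0},{"linear":[36.7,0,-40],"twist":0},{"linear":[36.7,0,-80],"twist":0},{"linear":[36.7,0,-100],"twist":0},{"linear":[36.7,0,-108],"twist":0},{"linear":[36.7,0,-111],"twist":0},{"linear":[36.7,0,-113],"twist":0},{"linear":[36.7,0,-114],"twist":0},{"linear":[36.7,0,-114.6],"twist":0},{"linear":[36.7,0,-115],"twist":0},{"linear":[36.7,0,-115],"twist":0},{"linear":[36.7,0,-115],"twist":0}]'
python3 -m pendant '[{"linear":[0,0,0],"twist":0},{"linear":[0,0,0],"twist":0},{"linear":[0,0,0],"twist":0},{"linear":[0,0,0],"twist":0},{"linear":[0,0,40],"twist":0},{"linear":[0,0,80],"twist":0},{"linear":[0,0,130],"twist":0}]' 0
python3 -m pendant '[{"linear":[60.8,-308.4,0],"twist":3},{"linear":[60.8,-308.4,0],"twist":3},{"linear":[60.8,-308.4,0],"twist":3},{"linear":[60.8,-308.4,0],"twist":3},{"linear":[60.8,-308.4,0],"twist":3},{"linear":[60.8,-308.4,0],"twist":3},{"linear":[60.8,-308.4,0],"twist":3},{"linear":[60.8,-308.4,0],"twist":3},{"linear":[60.8,-308.4,0],"twist":3}]'
python3 - <<'E'
from top import *
for n in("scene","side","wrist"):
    f,W=cap(n); print(n,tops(W,f,dict(bj=(537.5,-62,54)),34),tops(W,f,dict(cw=(477,246.5,69)),36))
E
```

```text
time: 28.85
tool_pos: [476.7, 246.5, 37.1]
tcp_rot: [-3.142, -0.0, -1.612]
contact_force: [-0.6, 0.1, 0.3]
grip_width: 52.7
time: 29.72
tool_pos: [476.0, 246.2, 167.7]
tcp_rot: [3.14, -0.001, -1.612]
contact_force: [0.6, 0.0, -0.2]
grip_width: 92.2
time: 30.85
tool_pos: [537.4, -60.5, 167.2]
tcp_rot: [3.142, 0.0, -1.558]
contact_force: [0.1, 0.9, 0.1]
grip_width: 91.8
scene {'bj': [538.4, -62.8, 22.9, 59.4, 269]} {'cw': [478.3, 245.8, 28.7, 73.2, 162]}
side {'bj': [536.1, -61.7, 21.8, 59.0, 529]} {'cw': [475.3, 246.9, 27.2, 73.2, 261]}
wrist {'bj': [537.8, -62.9, 20.8, 60.3, 2100]} {}
```

```bash
python3 -m pendant '[{"linear":[0,-1,-60],"twist":0},{"linear":[0,-1,-105],"twist":0},{"linear":[0,-1,-135],"twist":0},{"linear":[0,-1,-150],"twist":0},{"linear":[0,-1,-150],"twist":0},{"linear":[0,-1,-150],"twist":0}]' 0
python3 -m pendant '[{"linear":[0,0,0],"twist":0},{"linear":[0,0,0],"twist":0},{"linear":[0,0,0],"twist":0},{"linear":[0,0,0],"twist":0},{"linear":[0,0,0],"twist":0},{"linear":[0,0,0],"twist":0},{"linear":[0,0,0],"twist":0},{"linear":[0,0,0],"twist":0}]' 255
python3 -m pendant '[{"linear":[0,0,40],"twist":0},{"linear":[0,0,90],"twist":0},{"linear":[0,0,143],"twist":0},{"linear":[12.5,304,143],"twist":-3.8},{"linear":[12.5,304,143],"twist":-3.8},{"linear":[12.5,304,143],"twist":-3.8},{"linear":[12.5,304,143],"twist":-3.8},{"linear":[12.5,304,143],"twist":-3.8},{"linear":[12.5,304,143],"twist":-3.8},{"linear":[12.5,304,143],"twist":-3.8},{"linear":[12.5,304,143],"twist":-3.8},{"linear":[12.5,304,143],"twist":-3.8},{"linear":[12.5,304,143],"twist":-3.8}]'
python3 - <<'E'
from board import *; from lid import lid
tcp=bot.get_obs()["tool_pos"]; print(tcp)
for n in("scene","side","wrist"):
    f,W=cap(n); cv2.imwrite(f"pics/y6{n}.png",f); lid(n,W,f,100,125,(550,241),203)
board(W,f)
g=cv2.cvtColor(f,cv2.COLOR_BGR2HSV).astype(int)
m=(abs(W[...,2]-15)<4)&(g[...,2]<75)&(g[...,1]<60)&(np.hypot(W[...,0]-597,W[...,1]-240)<48)
q=W[m]; r=cv2.minAreaRect(q[:,:2].astype(np.float32)); print("black",np.round(r[0],1),np.round(r[1],1),r[2])
E
```

```text
time: 31.75
tool_pos: [538.5, -63.1, 18.3]
tcp_rot: [-3.139, -0.001, -1.56]
contact_force: [0.2, 0.2, 1.2]
grip_width: 91.9
time: 32.75
tool_pos: [537.5, -62.8, 17.0]
tcp_rot: [3.142, 0.0, -1.56]
contact_force: [0.3, 1.2, -0.4]
grip_width: 40.9
time: 34.38
tool_pos: [550.2, 240.3, 160.2]
tcp_rot: [-3.141, -0.0, -1.627]
contact_force: [-0.3, -0.6, -2.2]
grip_width: 40.8
[550.15863318 240.27659873 160.19827115]
scene [552.5 241.9] 22.4 136 203.0
side [543.3 243.6] 21.6 118 202.7
wrist [550.9 238.9] 20.9 4398 203.6
black 4623 c [596.8 238.8] size [60.1 59.8] ang 86.7 px [284 129] [354 200]
top 26900 c [583.4 239.2] size [120.4 188.1] ang 86.2 px [245  62] [395 282]
top 928 c [403.5 246.7] size [110.8  13.8] ang 86.4 px [266 358] [377 369]
black [597.2 238.4] [60.6 60.8] 86.40335083007812
```

View pics/y6wrist.png

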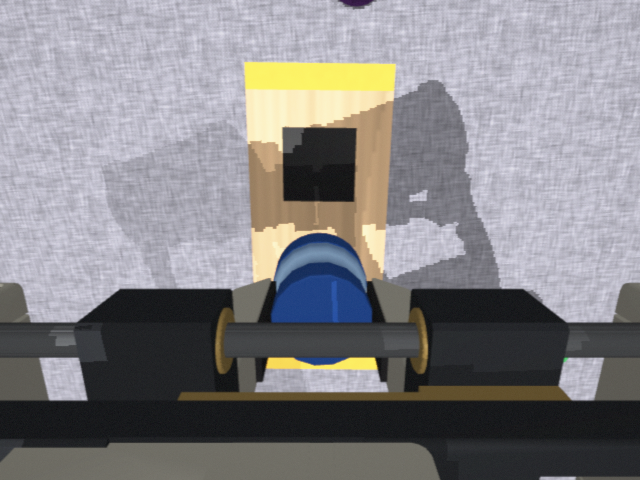

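Held jar upright at (322,300), black square (320,164). Placing.

```bash
python3 -m pendant '[{"linear":[46.6,-1.5,0],"twist":0},{"linear":[46.6,-1.5,-50],"twist":0},{"linear":[46.6,-1.5,-90],"twist":0},{"linear":[46.6,-1.5,-110],"twist":0},{"linear":[46.6,-1.5,-120],"twist":0},{"linear":[46.6,-1.5,-124],"twist":0},{"linear":[46.6,-1.5,-126],"twist":0},{"linear":[46.6,-1.5,-127],"twist":0},{"linear":[46.6,-1.5,-127.6],"twist":0},{"linear":[46.6,-1.5,-128],"twist":0},{"linear":[46.6,-1.5,-128],"twist":0},{"linear":[46.6,-1.5,-128],"twist":0}]'
python3 -m pendant '[{"linear":[0,0,0],"twist":0},{"linear":[0,0,0],"twist":0},{"linear":[0,0,0],"twist":0},{"linear":[0,0,0],"twist":0},{"linear":[0,0,40],"twist":0},{"linear":[0,0,80],"twist":0},{"linear":[0,0,130],"twist":0},{"linear":[-90,5,170],"twist":0},{"linear":[-140,8,170],"twist":0},{"linear":[-140,8,170],"twist":0},{"linear":[-140,8,170],"twist":0}]' 0
python3 - <<'E'
from board import *; from top import tops
D=dict(cw=(477,246.5,69),bj=(597,239.5,69),cr=(601,-238,69),oj=(421.5,-254.5,69),st=(511.3,-246.4,78),gj=(437,52,54))
for n in("scene","side","wrist"):
    f,W=cap(n); cv2.imwrite(f"pics/e7{n}.png",f); print(n,tops(W,f,D,33))
E
```

```text
time: 36.02
tool_pos: [596.6, 239.6, 32.1]
tcp_rot: [-3.141, -0.0, -1.626]
contact_force: [0.5, 1.2, -1.1]
grip_width: 41.2
time: 37.4
tool_pos: [455.7, 247.9, 203.1]
tcp_rot: [-3.14, 0.001, -1.625]
contact_force: [0.1, 0.3, -1.0]
grip_width: 92.0
scene {'cw': [479.4, 245.9, 28.4, 73.1, 164], 'bj': [598.4, 239.9, 22.2, 74.2, 213], 'cr': [601.6, -237.7, 27.8, 73.5, 311], 'oj': [422.9, -253.0, 21.9, 74.4, 269], 'st': [513.4, -245.6, 20.4, 84.9, 267], 'gj': [440.1, 52.6, 23.0, 59.2, 193]}
side {'cw': [474.6, 248.1, 28.1, 73.2, 250], 'bj': [594.5, 240.9, 21.6, 73.7, 258], 'cr': [599.3, -237.0, 27.6, 73.3, 485], 'oj': [418.9, -252.6, 20.7, 74.5, 1272], 'st': [509.1, -243.8, 18.6, 84.8, 763], 'gj': [435.3, 53.9, 21.5, 59.3, 510]}
wrist {'cw': [477.2, 245.6, 26.3, 74.9, 985], 'bj': [596.7, 239.3, 21.0, 75.3, 2714], 'gj': [438.2, 52.1, 21.4, 60.2, 1780]}
```

View pics/e7wrist.png

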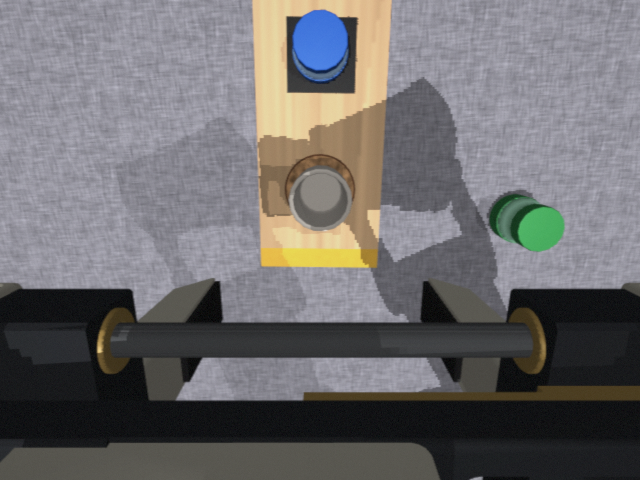

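View pics/e7scene.png

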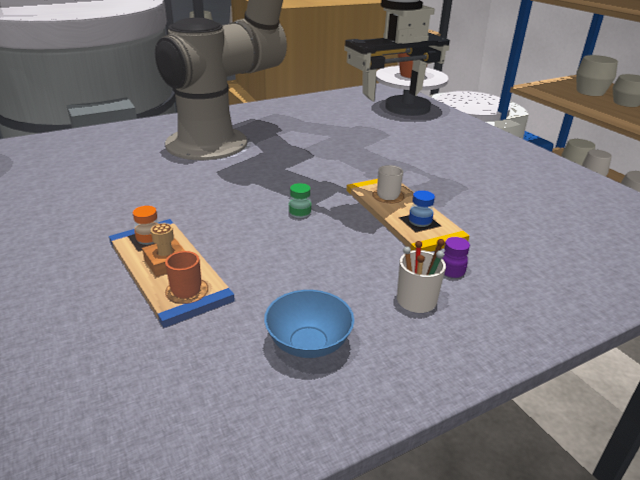

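Wrist: white cup on the cork (320,190), blue jar on the square (320,50), measured offsets under 1 mm. Scene: both kits standing upright, with the green jar, bowl, pot and purple jar untouched.

```bash
python3 -c "
from plant import bot
print(bot.close_job())"
```

```text
the job is handed in; nothing more can be done
None
```

Both glaze-test kits are made up and the job is handed in; the clock stood at about 37 s. I worked in the order you listed them: terracotta cup, orange jar and stamp on the blue-ended board, then white cup and blue jar on the yellow-ended board.

**Final checks**
- **Cups and jars:** all four stand upright and centred to about 1 mm, and each was released at its board-top height.
- **Stamp:** its top measured about 84.8 mm (85 mm is fully home), and it went into the bore with almost no force.
- **Left alone:** in the last pictures the green jar had not moved measurably. The bowl, tool pot and purple jar looked untouched.

**Disagreements:** the cameras differed from each other by up to about 5 mm in absolute position. I worked out most offsets from objects held in the gripper; after correction they agree to about 1–2 mm. The gripper closed to 41 mm on the jars, not the stated 46 mm, probably because it gripped a narrower part of the jar. Both jars still stayed upright.

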